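# Load and scan a sample rack

### The job

Keeping the tube rack upright, put it on the loading dock and slide it along the rail, label end last, until it is fully home and the spring rollers snap into its side notches. Then take the wand scanner, hold it upright and steady about 8 cm above the bar-code label on the rack for two seconds, and stand it back in its stand. Leave the other things on the bench where they are.

Things in the scene. Friction and masses are not known exactly. Their poses are not given: they have to be found in the camera images.
- rack: White rack, one row of four capped tubes under a bar handle. Foot 120 (x) by 60 mm (y), 98 mm high, 0.3 kg. Origin: centre of the underside; x to its leading end. A lengthwise T-slot in the underside takes the rail: mouth 17 mm wide, 6 mm high; above it 33 mm wide, up to 28 mm. Notch 13 mm long in each flank at x = 38 mm. Label tab at the trailing end, to x = -92 mm, 46 mm wide.
- rack_handle (a point): Middle of the rack's bar handle: bar along the rack's x, 116 mm long, 20 mm thick in y, from 84 to 98 mm above the rack's underside; this point is at 91 mm, over the rack's middle. The tube caps (15 mm thick) reach to 80 mm below the bar.
- rack_label (a point): Centre of the white bar-code label (28 x 38 mm) lying flat, face up, on the tab at the rack's trailing end: 76 mm behind the rack's origin and 35 mm above its underside. Axes as the rack's.
- dock: Fixed loading dock: grey deck 300 (x) by 140 mm (y), 12 mm thick. Origin: centre of the underside; x runs along the rail, from the bare landing end (nearest the robot) to the closed end. T-rail on the centre line, x -14 to 127 mm: stem 12 mm wide, 9 mm high; head 28 mm wide, 5 mm thick; tapered nose. Black end stop at x = 127 mm, 40 mm above the deck. Spring rollers on both sides at x = 103 mm.
- dock_entry (a point): Point on the deck's top (12 mm above the bench) on the rail's line, 85 mm on the robot's side of the dock's middle: with the rack's origin here and its x along the dock's x the rack stands on the bare deck with its leading face 11 mm before the rail's nose.
- dock_seat (a point): Point on the deck's top on the rail's line, 150 mm further along the dock's x than dock_entry: where the rack's origin lies when it is fully home with the rollers in its notches. The end stop is 2 mm further on. Passing the rollers takes about 5 to 10 N.
- detent_l (a joint): Outward travel (m) of the spring roller on the dock's +y side: 0 with the roller out (no rack, or sitting in the rack's notch), about 0.0035 while the rack's flank pushes it aside.
- detent_r (a joint): The same for the roller on the dock's -y side.
- scanner: Grey upright wand scanner, round, 162 mm long, 0.15 kg, standing nose down in its stand. Origin: centre of its lower end, the reading window, which looks along -z; z points up its length. Head 38 mm diameter up to 50 mm, tapering to a handle 28 mm in diameter from 75 to 155 mm.
- scanner_grip (a point): Point on the scanner's axis 130 mm above the window, in its 28 mm round handle.
- scan_stand: Black stand fixed to the bench: plate 110 x 110 x 6 mm with a round cup in the middle, 50 mm inner and 60 mm outer diameter, rim 51 mm above the bench, inner floor 9 mm above the bench. Origin: centre of the underside, on the cup's axis.
- tube_block: Bystander: white block 100 x 130 mm with some yellow-capped tubes, 87 mm high. Origin: centre of its underside.
- glove_box: Bystander: cardboard glove box 120 x 230 x 75 mm. Origin: centre of its underside.
- bottle: Bystander: white bottle 68 mm in diameter, 170 mm high. Origin: centre of its underside.
Not all that is in view belongs to the job. Leave any green look-alike of the scan_stand alone.

How it is judged (in metres and radians):
On the way, in this order (a step that is already met when the one before it is completed fails the run):
1. the rack is home on the rail with both rollers in its notches (x of rack in the frame of dock_seat between -0.004 and 0.004 m and y of rack in the frame of dock_seat between -0.004 and 0.004 m and z of rack in the frame of dock_seat between -0.003 and 0.003 m and angle between the x axis of rack and the x axis of dock, either way round below 0.1 rad and x of rack_label in the frame of dock_seat below 0 m and value of joint each of detent_l, detent_r below 0.0015 m), for 0.2 s.
2. the held scanner points straight down at the label from 4 to 13 cm, steady for a second, with the rack still home (all of step 1 and x of rack_label in the frame of scanner between -0.02 and 0.02 m and y of rack_label in the frame of scanner between -0.02 and 0.02 m and z of rack_label in the frame of scanner between -0.13 and -0.04 m and angle between scanner's own z axis and vertical below 0.25 rad and linear speed of scanner below 0.03 m/s and contact force between the fingers and scanner above 0.5 N), for 1 s.
At the end, for the whole second after the job is handed in: Rack within 4 mm of dock_seat along and across the rail, 3 mm in height, in line within 0.1 rad, label end last, both rollers under 1.5 mm; scanner upright (0.15 rad) in its stand, within 12 mm of the axis, window below 14 mm; all at rest (all of step 1 and horizontal distance between scanner and scan_stand below 0.012 m and height (world z) of scanner below 0.014 m and angle between scanner's own z axis and vertical below 0.15 rad and linear speed of each of scanner, rack below 0.02 m/s); the robot touches nothing.
It fails at once if the rack is tipped over 35 degrees (angle between rack's own z axis and vertical above 0.6 rad).
It fails at once if a bystander (tube block, glove box or bottle) is moved by more than 2 cm (distance of any of tube_block, glove_box, bottle from where it was at the start of the episode above 0.02 m).
It also fails if it takes over 72 s, if anything falls off the work surface, if the arm or the gripper's body presses on something with over 40 N, if the wrist force passes 120 N, or if a joint passes its speed limit or range.

### The arm

A 6-joint arm with a two-finger parallel gripper is mounted at the origin on the work surface. World frame = base frame: x ahead of the robot, y to its left, z up, the work surface at z = 0. Lengths are in m, angles in degrees, forces in N, time in s.
With the tool pointing down it reaches from about 0.4 to 0.825 m from the base axis. Payload 7 kg.
Tool frame: the origin (TCP) lies at the very end of the fingers, on their centre line; the grasp point (between the pads) lies behind it (r.grasp_offset is the z of the grasp point in the tool frame, in m); z points along the fingers, y is the direction in which the jaws open and shut (so a half turn about z gives the same grasp; the last joint's range is limited). The gripper opens to 88 mm and grips with 3 to 60 N. Pads are 19 mm wide; open, the fingers measure 130 mm over their backs; the gripper's body (78 mm by 193 mm) begins 47 mm behind the grasp point.
Start: joints at [-58.608, 20.546, 0.682, 0, -70.136, -16.507], TCP at [0.173, -0.652, 0.227] pointing down, gripper open.
Joint ranges: [-176.03, 176.03], [-82.01, 121.73], [-58.28, 71.71], [-173.87, 95.51], [-174.79, -0.11], [-173.66, 173.66]. Speed limits (degrees/s): [136.94, 136.94, 172.46, 180, 180, 180].

### API

Orientations are given as [roll, pitch, yaw] about the fixed x, y, z axes, in that order (R = Rz(yaw) Ry(pitch) Rx(roll)).
In Python, from plant import r gives the robot as it stands. The module is installed in compiled form; this text tells all that it offers.
- The arm moves only by the tool servo_tool, never from a script. Its argument "targets" is a list of rows, each an object of numbers: "dx", "dy", "dz": the shift along the world's x, y, z in cm; "spin": the turn about the world's z in rad; "grip": the opening in per cent of the stroke, from 0 (shut) to 100 (fully open). A call has exactly 10 rows; each row is the pose to reach, as a shift and turn from the pose commanded when the call began; what a row does not reach only later rows make up. A row lasts 1/12 s, in which the tool goes at most 41.7 mm and 7.16 degrees, less where a joint would pass 70% of its speed; a pose out of reach is approached as far as the arm can. A call with a gripper value outside its range is refused whole. The fingers move at their own pace and stop on an object; "squeeze" is the grip in N (left out, the last holds). Time passes only in rows, so rows that repeat a pose let the fingers close, or fill a call up. It gives the time, the measured TCP pose, the force and the opening at its end, in the units of the state.
- r.get_state(): the state, without advancing time (a new reading comes with each control period).
- r.capture(name): name is "scene" or "top" or "wrist"; returns the picture (420x560x3 uint8, blue, green, red); there is no depth.
- r.get_calibration(name): a dict with "K" (3x3 intrinsics, pixels), "k1" (the pictures are not rectified: a ray, as slopes to the right and down, at radius r is drawn at 1 + k1 r^2 times it, then the intrinsics apply), "extrinsics" (4x4, takes a point from camera to world coordinates). Camera axes: x right, y down, z forward; pixel columns grow to the right and rows downward; lengths in m; the calibration is good to about 2 mm. A picture is of the moment at which its call begins: read the wrist's pose just before it. get_calibration takes no time and is no camera call; for the wrist camera it gives the pose at the moment of the call.
- r.close_job(): hands the job in, once; it reports no verdict.
Trained networks look in the newest picture that a camera, given by its name, has taken for a name from the list of things; names that differ only in an ending like _2 or _b are one class to them, and where a whole thing is asked for, a point or a joint stands for the part that bears it (a point fixed in the world has none). Each returns a list of dicts, best first, with "p" (0 to 1); they miss things now and then, are a little off and sometimes report something else, mostly with a low value. They report only what shows in the picture. A call takes as long as a camera call. They do not tell look-alikes from the thing itself.
- r.cut_out(name, camera): "mask" (420x560 bool, what is visible of it) and "extent" ([left, top, right, bottom] in pixels, round what is visible of it).
The state is a dict: "time_s": time; "joints": joint angles; "qd": joint speeds; "joint_torque": joint torques, N m; "tcp_pos": TCP position; "eef_rot": TCP orientation; "contact_force": force on the tool from outside, world axes, zero at the start; "moment": the same for the moment, N m; "gripper_width": finger opening in m.
Only numpy, scipy, OpenCV 4.12 (cv2) and the standard library are available. Lean on these libraries where they do the work, as an engineer would, in place of code of your own. Each camera call takes 0.05 s, during which the arm holds its last target. There are 200 camera calls.

## Working session

There is one attempt and no reset: what is moved stays moved. The work goes in short steps, Python scripts to look and compute and a tool call to move; the robot and the scene stay as the last step left them, time stands still between calls to the robot, and variables do not carry over. Pictures are saved under pics/ and viewed, about 8 in all and at most 12, crops included, and the job is handed in when it is done.

Besides the shell and the picture viewer there is one more tool, called after ">>>" as name(argument=value, ...), one argument or row to a line, values as JSON. servo_tool: Moves the arm, as the interface text tells. Its arguments: {"type":"object","properties":{"targets":{"type":"array"},"squeeze":{"type":"number"}},"required":["targets"]}

```bash
mkdir -p pics
cat > h.py <<'E'
import numpy as np, cv2
from plant import r
def cal(n):
    c=r.get_calibration(n); return np.array(c["K"]),c["k1"],np.array(c["extrinsics"])
def ray(px,c):
    K,k1,E=c; d=np.array([(px[0]-K[0,2])/K[0,0],(px[1]-K[1,2])/K[1,1]]); u=d.copy()
    for _ in range(20): u=d/(1+k1*(u@u))
    v=E[:3,:3]@np.array([u[0],u[1],1]); return E[:3,3],v
def atz(px,z,c):
    o,v=ray(px,c); return o+v*(z-o[2])/v[2]
def proj(P,c):
    K,k1,E=c; P=np.atleast_2d(P); q=(P-E[:3,3])@E[:3,:3]; u=q[:,:2]/q[:,2:]
    u=u*(1+k1*(u**2).sum(1,keepdims=True)); return u*[K[0,0],K[1,1]]+[K[0,2],K[1,2]]
E
python3 - <<'E'
from h import *
for n in("scene","top","wrist"):
    c=cal(n);im=r.capture(n);cv2.imwrite(f"pics/{n}0.png",im)
    print(n,c[0][0,0],c[1],c[2].round(3).tolist())
    if n=="wrist":continue
    for t in("rack","rack_label","dock","scanner","scan_stand"):
        for d in r.cut_out(t,n)[:3]:
            ys,xs=np.nonzero(d["mask"]);print(t,round(d["p"],2),[int(e) for e in d["extent"]],xs.mean().round(1),ys.mean().round(1))
s=r.get_state();print(s["time_s"],s["tcp_pos"],s["eef_rot"],r.grasp_offset)
a=cv2.imread("pics/scene0.png");b=cv2.imread("pics/top0.png")
E
```

```text
scene 405.7811406815961 -0.05436219071989057 [[0.039, 0.819, -0.573, 1.088], [0.999, -0.031, 0.023, 0.025], [0.001, -0.573, -0.819, 0.985], [0.0, 0.0, 0.0, 1.0]]
rack 0.7 [136, 207, 179, 260] 156.7 233.8
rack_label 0.62 [136, 208, 179, 259] 156.8 233.1
rack_label 0.44 [372, 179, 392, 216] 381.7 196.8
dock 0.81 [238, 208, 303, 307] 268.4 255.7
scanner 0.68 [371, 177, 394, 216] 381.5 197.3
scanner 0.44 [430, 230, 469, 276] 451.7 254.4
scan_stand 0.89 [353, 204, 397, 240] 374.5 219.7
scan_stand 0.71 [409, 180, 457, 217] 433.3 199.0
scan_stand 0.57 [343, 145, 387, 181] 363.5 163.7
top 471.2886864030806 0.040611664635199725 [[0.012, -0.999, 0.035, 0.418], [-1.0, -0.012, -0.015, 0.074], [0.016, -0.035, -0.999, 1.324], [0.0, 0.0, 0.0, 1.0]]
rack_label 0.97 [397, 172, 430, 228] 410.1 198.8
dock 0.72 [268, 125, 331, 237] 300.0 179.1
scanner 0.64 [168, 206, 192, 221] 180.5 215.9
scan_stand 0.93 [95, 211, 143, 260] 117.7 236.1
scan_stand 0.61 [166, 265, 209, 313] 185.8 290.2
scan_stand 0.56 [163, 191, 206, 238] 186.6 216.3
wrist 306.78161584509513 -0.030407262057963756 [[-0.257, 0.932, 0.257, 0.106], [0.967, 0.247, 0.068, -0.671], [-0.0, 0.266, -0.964, 0.385], [0.0, 0.0, 0.0, 1.0]]
0.65 [ 0.17338451 -0.65232048  0.22658705] [-1.79999330e+02  1.49522942e-03 -1.65114500e+02] -0.0188
```

View pics/scene0.png

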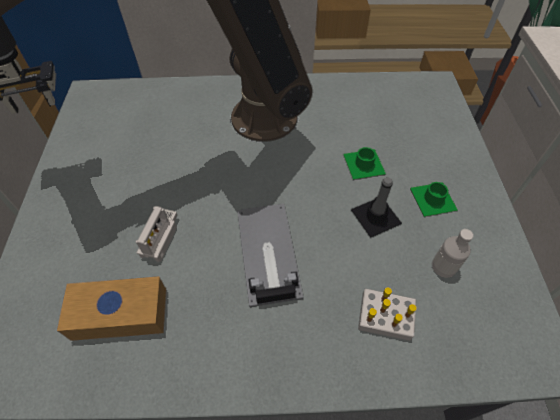

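View pics/top0.png

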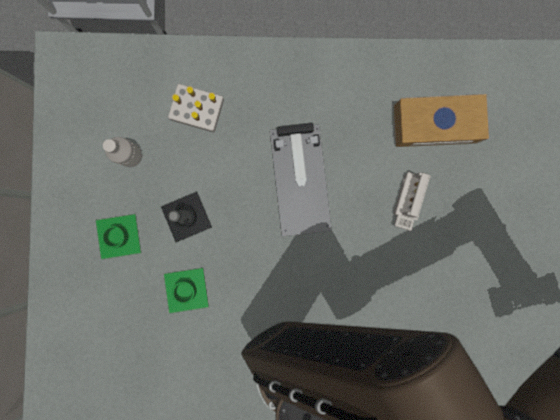

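The scene picture shows the white rack at (157,233), the dock at (268,256), and the black stand with the wand at (376,212). There are two green look-alike stands at (364,160) and (434,197). The top picture shows the rack at (412,200) with its label end at the lower end (406,223). The dock is at (300,180) and the black stand at (186,216).

What could be mistaken:
- **Rack:** only the tube_block at top (196,107), which has yellow caps and no handle.
- **Stand:** green stands at top (118,236) and (186,290). I choose the black one at (186,216).

Next is a close crop.

Run:
```python
from h import *
b=cv2.imread("pics/top0.png")
def cr(x,y,w,h,s):return cv2.resize(b[y:y+h,x:x+w],None,fx=s,fy=s,interpolation=cv2.INTER_CUBIC)
A=cr(385,160,55,80,5); B=cr(262,112,75,133,4.0*1.0); C=cr(158,186,54,60,4)
H=540;out=np.zeros((H,800,3),np.uint8)
for im,x in((A,0),(B,280),(C,584)): out[:im.shape[0],x:x+im.shape[1]]=im[:H]
cv2.imwrite("pics/crop1.png",out)
c=cal("top")
for nm,z in(("rack",.09),("dock",.012)):
    for d in r.cut_out("rack_label" if nm=="rack" else "dock","top")[:1]:
        rc=cv2.minAreaRect(np.argwhere(d["mask"])[:,::-1].astype(np.float32)); print(nm,rc)
        for p in cv2.boxPoints(rc): print(p.round(1),atz(p,z,c).round(4))
```

```text
rack ((409.59014892578125, 198.73370361328125), (26.40447998046875, 59.41008377075195), 16.313854217529297)
[388.6 223.5] [ 0.4212 -0.2248  0.09  ]
[405.3 166.5] [ 0.5716 -0.268   0.09  ]
[430.6 173.9] [ 0.5528 -0.3346  0.09  ]
[413.9 231. ] [ 0.4026 -0.2911  0.09  ]
dock ((299.8230895996094, 178.58462524414062), (109.77073669433594, 51.59844970703125), 82.87498474121094)
[267.4 127.3] [0.6863 0.0972 0.012 ]
[318.6 120.9] [ 0.7064 -0.046   0.012 ]
[332.2 229.8] [ 0.4019 -0.0868  0.012 ]
[281.  236.2] [0.3824 0.0555 0.012 ]
```

View pics/crop1.png

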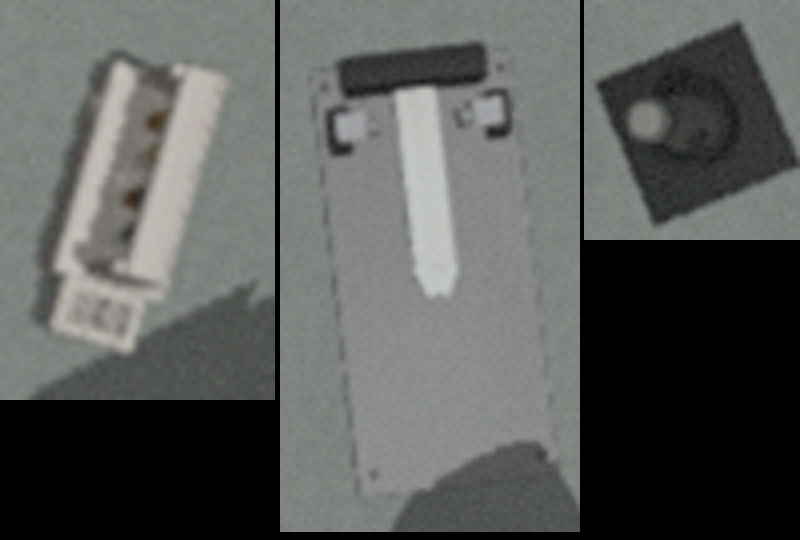

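The crop shows:
- **Rack:** handle bar from about (426,174) to (415,218), with the label tab towards the robot.
- **Dock:** rail from (296,134) to a nose at (301,186), on a deck that is slightly rotated.
- **Stand:** the wand stands in the black stand.

So the choices hold. Next I work out where to place the wrist camera.

Run:
```python
from h import *
c=cal("top")
def L(n,a,b,z):
    A,B=atz(a,z,c),atz(b,z,c);d=B-A;print(n,A.round(4),B.round(4),"mid",((A+B)/2).round(4),"len",np.linalg.norm(d).round(4),"yaw",np.degrees(np.arctan2(d[1],d[0])).round(2))
L("handle",(415.4,218),(426.4,174.4),.098)
L("rail",(301.25,186.25),(295.75,134.5),.026)
L("redge",(330,226),(322,144.5),.012)
print("stand corners",[atz(p,.006,c)[:2].round(3).tolist() for p in((161.5,206.5),(197,191.5),(211.8,227.3),(176,242))])
E=cal("wrist")[2];s=r.get_state()
print("wrist cam offset", (E[:3,3]-s["tcp_pos"]).round(3), s["tcp_pos"],s["time_s"])
```

```text
handle [ 0.4364 -0.2926  0.098 ] [ 0.5506 -0.321   0.098 ] mid [ 0.4935 -0.3068  0.098 ] len 0.1177 yaw -13.96
rail [0.5213 0.0015 0.026 ] [0.6646 0.0183 0.026 ] mid [0.593  0.0099 0.026 ] len 0.1443 yaw 6.67
redge [ 0.4125 -0.0805  0.012 ] [ 0.6402 -0.0562  0.012 ] mid [ 0.5264 -0.0683  0.012 ] len 0.229 yaw 6.11
stand corners [[0.461, 0.389], [0.504, 0.291], [0.405, 0.249], [0.363, 0.347]]
wrist cam offset [-0.068 -0.019  0.159] [ 0.17334845 -0.65234366  0.22659278] 0.75
```

>>> servo_tool(
  targets=[
    {"dx":16,"dy":17,"dz":1,"spin":-0.3,"grip":100},
    {"dx":32,"dy":34.5,"dz":1,"spin":-0.52},
    {"dx":32,"dy":34.5,"dz":1,"spin":-0.52},
    {"dx":32,"dy":34.5,"dz":1,"spin":-0.52},
    {"dx":32,"dy":34.5,"dz":1,"spin":-0.52},
    {"dx":32,"dy":34.5,"dz":1,"spin":-0.52},
    {"dx":32,"dy":34.5,"dz":1,"spin":-0.52},
    {"dx":32,"dy":34.5,"dz":1,"spin":-0.52},
    {"dx":32,"dy":34.5,"dz":1,"spin":-0.52},
    {"dx":32,"dy":34.5,"dz":1,"spin":-0.52},
  ],
  squeeze=30,
)

```text
validation failed for argument at $.ta...
```

>>> servo_tool(
  targets=[
    {"dx":16,"dy":17,"dz":1,"spin":-0.3,"grip":100},
    {"dx":32,"dy":34.5,"dz":1,"spin":-0.52,"grip":100},
    {"dx":32,"dy":34.5,"dz":1,"spin":-0.52,"grip":100},
    {"dx":32,"dy":34.5,"dz":1,"spin":-0.52,"grip":100},
    {"dx":32,"dy":34.5,"dz":1,"spin":-0.52,"grip":100},
    {"dx":32,"dy":34.5,"dz":1,"spin":-0.52,"grip":100},
    {"dx":32,"dy":34.5,"dz":1,"spin":-0.52,"grip":100},
    {"dx":32,"dy":34.5,"dz":1,"spin":-0.52,"grip":100},
    {"dx":32,"dy":34.5,"dz":1,"spin":-0.52,"grip":100},
    {"dx":32,"dy":34.5,"dz":1,"spin":-0.52,"grip":100},
  ],
  squeeze=30,
)

```text
time_s: 1.58
tcp_pos: [0.4523, -0.3512, 0.2359]
eef_rot: [-180.0, 0.1, 165.1]
contact_force: [0.9, -0.7, 0.3]
gripper_width: 0.0875
```

>>> servo_tool(
  targets=[
    {"dx":2,"dy":2.2,"dz":0,"spin":0,"grip":100},
    {"dx":4,"dy":4.3,"dz":0,"spin":0,"grip":100},
    {"dx":4,"dy":4.3,"dz":0,"spin":0,"grip":100},
    {"dx":4,"dy":4.3,"dz":0,"spin":0,"grip":100},
    {"dx":4,"dy":4.3,"dz":0,"spin":0,"grip":100},
    {"dx":4,"dy":4.3,"dz":0,"spin":0,"grip":100},
    {"dx":4,"dy":4.3,"dz":0,"spin":0,"grip":100},
    {"dx":4,"dy":4.3,"dz":0,"spin":0,"grip":100},
    {"dx":4,"dy":4.3,"dz":0,"spin":0,"grip":100},
    {"dx":4,"dy":4.3,"dz":0,"spin":0,"grip":100},
  ],
)

```text
time_s: 2.42
tcp_pos: [0.4909, -0.3103, 0.2354]
eef_rot: [180.0, 0.0, 165.0]
contact_force: [0.5, -0.3, -1.2]
gripper_width: 0.0878
```

Run:
```python
from h import *
s=r.get_state();c=cal("wrist");im=r.capture("wrist");print(s["time_s"],s["tcp_pos"],s["eef_rot"],s["contact_force"])
np.savez("w1.npz",K=c[0],k=c[1],E=c[2])
x,y,t=.4935,-.3068,np.radians(-15)
R=np.array([[np.cos(t),-np.sin(t)],[np.sin(t),np.cos(t)]])
def P(q): q=np.array(q);return np.c_[q[:,:2]@R.T+[x,y],q[:,2]]
im2=im.copy()
for q in([(-.058,-.01,.098),(.058,-.01,.098),(.058,.01,.098),(-.058,.01,.098)],[(-.06,-.03,0),(.06,-.03,0),(.06,.03,0),(-.06,.03,0)],[(-.06,-.023,.035),(-.092,-.023,.035),(-.092,.023,.035),(-.06,.023,.035)]):
    p=proj(P(q),c);print(p.round(0).tolist());cv2.polylines(im2,[p.round().astype(int)],True,(0,0,255),1)
cv2.imwrite("pics/w1.png",im);cv2.imwrite("pics/w1o.png",cv2.resize(im2,None,fx=1.4,fy=1.4,interpolation=cv2.INTER_CUBIC))
```

```text
2.4167 [ 0.49089731 -0.31032566  0.23539799] [1.79998694e+02 2.54038774e-03 1.65045659e+02] [ 0.46061439 -0.27372968 -1.21090502]
[[271.0, 144.0], [272.0, 258.0], [291.0, 258.0], [292.0, 144.0]]
[[257.0, 139.0], [258.0, 230.0], [303.0, 230.0], [305.0, 139.0]]
[[261.0, 139.0], [260.0, 110.0], [302.0, 110.0], [301.0, 140.0]]
```

View pics/w1o.png

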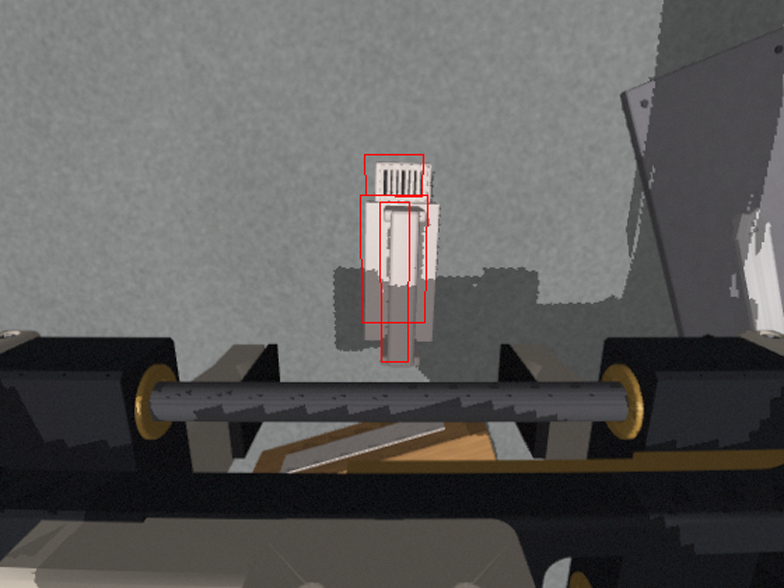

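The wrist picture shows the rack with its label tab at the top, around (403,180) in the 1.4x picture, and the bar from (403,208) to (402,363). My overlay is about 8 px too far left and 6 px too high. I'll enlarge the picture to fit the pose.

Run:
```python
import cv2
b=cv2.imread("pics/w1.png")[105:270,240:330]
b=cv2.convertScaleAbs(b,alpha=1.0)
o=cv2.resize(b,None,fx=6,fy=3.6,interpolation=cv2.INTER_CUBIC)
for i in range(0,90,10): cv2.line(o,(i*6,0),(i*6,6),(0,0,255),1);cv2.putText(o,str(240+i),(i*6,16),0,.35,(0,0,255))
for j in range(5,165,10): cv2.line(o,(0,int(j*3.6)),(6,int(j*3.6)),(0,0,255),1);cv2.putText(o,str(105+j),(8,int(j*3.6)+4),0,.35,(0,0,255))
cv2.imwrite("pics/w1c.png",o)
```

```text
(no output)
```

View pics/w1c.png

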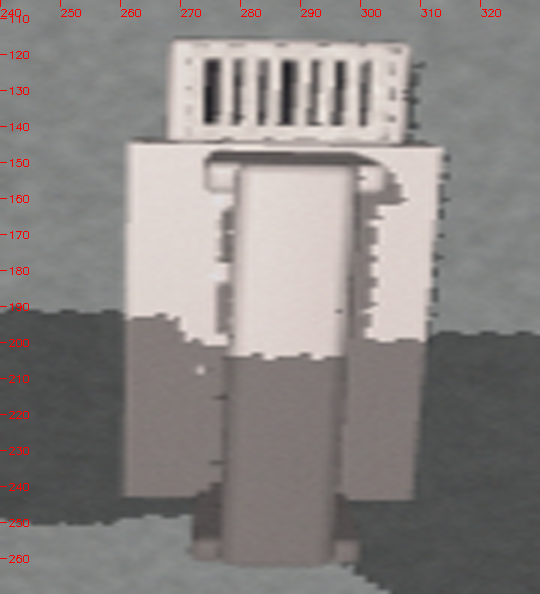

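Run:
```python
from h import *
from scipy.optimize import least_squares
w=np.load("w1.npz");c=(w["K"],float(w["k"]),w["E"])
M=np.array([(-.092,-.023,.035),(-.092,.023,.035),(-.058,-.01,.098),(-.058,.01,.098),(.058,-.01,.098),(.058,.01,.098)])
I=np.array([(268.2,116.1),(308,116.9),(280,150.8),(298.7,151.4),(277,262),(295.3,262.2)])
def f(v,idx=range(6)):
    ct,st=np.cos(v[2]),np.sin(v[2]);m=M[list(idx)]
    P=np.c_[m[:,:2]@np.array([[ct,st],[-st,ct]])+v[:2],m[:,2]]
    return (proj(P,c)-I[list(idx)]).ravel()
for idx in (range(6),[2,3,4,5]):
    s=least_squares(f,[.49,-.3,-.26],args=(idx,)); print(s.x[:2].round(4),np.degrees(s.x[2]).round(2),s.fun.round(1))
```

```text
[ 0.5012 -0.3024] -16.07 [-0.6 -0.5  0.6 -0.5 -1.2 -0.4  1.2 -0.6 -0.4  1.1  0.4  1.2]
[ 0.5009 -0.3024] -16.06 [-1.2 -0.6  1.2 -0.8 -0.4  0.9  0.4  1. ]
```

>>> servo_tool(
  targets=[
    {"dx":1.0,"dy":0.8,"dz":-2,"spin":-0.019,"grip":100},
    {"dx":1.0,"dy":0.8,"dz":-5,"spin":-0.019,"grip":100},
    {"dx":1.0,"dy":0.8,"dz":-8,"spin":-0.019,"grip":100},
    {"dx":1.0,"dy":0.8,"dz":-11,"spin":-0.019,"grip":100},
    {"dx":1.0,"dy":0.8,"dz":-13.5,"spin":-0.019,"grip":100},
    {"dx":1.0,"dy":0.8,"dz":-15.5,"spin":-0.019,"grip":100},
    {"dx":1.0,"dy":0.8,"dz":-16.3,"spin":-0.019,"grip":100},
    {"dx":1.0,"dy":0.8,"dz":-16.3,"spin":-0.019,"grip":100},
    {"dx":1.0,"dy":0.8,"dz":-16.3,"spin":-0.019,"grip":60},
    {"dx":1.0,"dy":0.8,"dz":-16.3,"spin":-0.019,"grip":30},
  ],
)

```text
time_s: 3.3
tcp_pos: [0.5023, -0.3023, 0.0739]
eef_rot: [-180.0, 0.1, 164.0]
contact_force: [0.7, -0.3, -0.7]
gripper_width: 0.0792
```

>>> servo_tool(
  targets=[
    {"dx":0,"dy":0,"dz":0,"spin":0,"grip":0},
    {"dx":0,"dy":0,"dz":0,"spin":0,"grip":0},
    {"dx":0,"dy":0,"dz":0,"spin":0,"grip":0},
    {"dx":0,"dy":0,"dz":0,"spin":0,"grip":0},
    {"dx":0,"dy":0,"dz":0,"spin":0,"grip":0},
    {"dx":0,"dy":0,"dz":0,"spin":0,"grip":0},
    {"dx":0,"dy":0,"dz":0,"spin":0,"grip":0},
    {"dx":0,"dy":0,"dz":0,"spin":0,"grip":0},
    {"dx":0,"dy":0,"dz":0,"spin":0,"grip":0},
    {"dx":0,"dy":0,"dz":0,"spin":0,"grip":0},
  ],
  squeeze=35,
)

```text
time_s: 4.13
tcp_pos: [0.5012, -0.302, 0.0723]
eef_rot: [-180.0, -0.0, 164.0]
contact_force: [-0.0, -0.2, -0.7]
gripper_width: 0.02
```

The bar is gripped (opening 20 mm). I lift and move beside the dock to view it with the wrist camera.

>>> servo_tool(
  targets=[
    {"dx":0,"dy":0,"dz":2,"spin":0,"grip":0},
    {"dx":0,"dy":0,"dz":5,"spin":0,"grip":0},
    {"dx":1,"dy":2,"dz":8,"spin":0.08,"grip":0},
    {"dx":2,"dy":4,"dz":11,"spin":0.16,"grip":0},
    {"dx":3,"dy":6,"dz":13.5,"spin":0.24,"grip":0},
    {"dx":4.5,"dy":9,"dz":15.5,"spin":0.32,"grip":0},
    {"dx":6,"dy":12,"dz":17,"spin":0.39,"grip":0},
    {"dx":7.3,"dy":14.5,"dz":18,"spin":0.39,"grip":0},
    {"dx":8,"dy":16,"dz":18,"spin":0.39,"grip":0},
    {"dx":8,"dy":16,"dz":18,"spin":0.39,"grip":0},
  ],
)

```text
time_s: 4.97
tcp_pos: [0.5826, -0.1389, 0.2524]
eef_rot: [180.0, 0.1, -173.5]
contact_force: [-0.2, 0.1, -3.7]
gripper_width: 0.02
```

>>> servo_tool(
  targets=[
    {"dx":0,"dy":0,"dz":0,"spin":0,"grip":0},
    {"dx":0,"dy":0,"dz":0,"spin":0,"grip":0},
    {"dx":0,"dy":0,"dz":0,"spin":0,"grip":0},
    {"dx":0,"dy":0,"dz":0,"spin":0,"grip":0},
    {"dx":0,"dy":0,"dz":0,"spin":0,"grip":0},
    {"dx":0,"dy":0,"dz":0,"spin":0,"grip":0},
    {"dx":0,"dy":0,"dz":0,"spin":0,"grip":0},
    {"dx":0,"dy":0,"dz":0,"spin":0,"grip":0},
    {"dx":0,"dy":0,"dz":0,"spin":0,"grip":0},
    {"dx":0,"dy":0,"dz":0,"spin":0,"grip":0},
  ],
)

```text
time_s: 5.8
tcp_pos: [0.5812, -0.1419, 0.2524]
eef_rot: [-180.0, 0.0, -173.7]
contact_force: [-0.2, -0.1, -2.0]
gripper_width: 0.0196
```

Run:
```python
from h import *
s=r.get_state();c=cal("wrist");im=r.capture("wrist");print(s["time_s"],s["tcp_pos"],s["eef_rot"],s["contact_force"],s["gripper_width"])
np.savez("w2.npz",K=c[0],k=c[1],E=c[2]);cv2.imwrite("pics/w2.png",im)
o=cv2.resize(im[:290,200:560],None,fx=2.2,fy=2.05,interpolation=cv2.INTER_CUBIC)
for i in range(0,360,20): cv2.line(o,(int(i*2.2),0),(int(i*2.2),6),(0,0,255),1);cv2.putText(o,str(200+i),(int(i*2.2),16),0,.35,(0,0,255))
for j in range(20,290,20): cv2.line(o,(0,int(j*2.05)),(6,int(j*2.05)),(0,0,255),1);cv2.putText(o,str(j),(8,int(j*2.05)+4),0,.35,(0,0,255))
cv2.imwrite("pics/w2c.png",o)
```

```text
5.8 [ 0.58122877 -0.14193396  0.25239227] [-1.79999255e+02  1.17247474e-03 -1.73653770e+02] [-0.16411027 -0.10384655 -1.98914386] 0.019573101415112894
```

View pics/w2c.png

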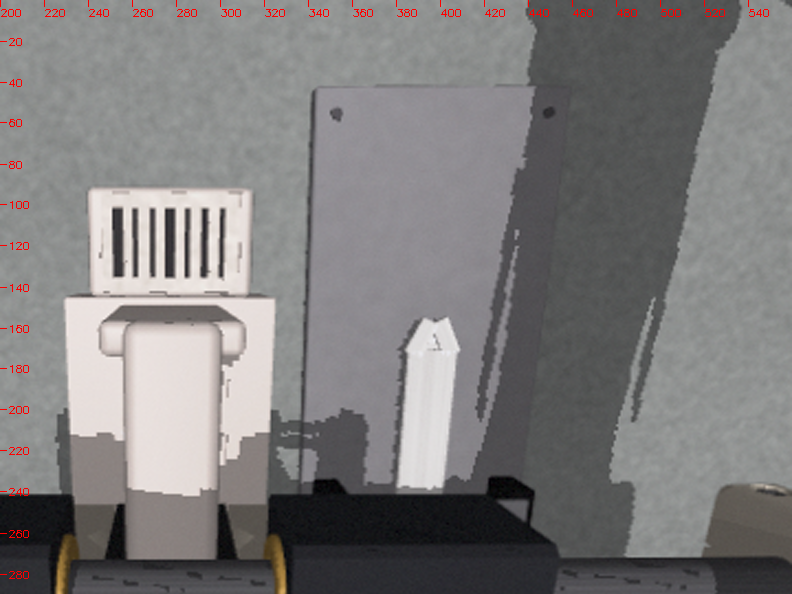

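Run:
```python
from h import *
from scipy.optimize import least_squares
w=np.load("w2.npz");c=(w["K"],float(w["k"]),w["E"])
def T(m,v):
    ct,st=np.cos(v[2]),np.sin(v[2]);return np.c_[m[:,:2]@np.array([[ct,st],[-st,ct]])+v[:2],m[:,2]]
I=np.array([(343.2,42.9),(458.6,42.4),(382.3,170.7),(408.6,170.7),(380,237.6),(401.8,237.6),(336.9,239),(440.9,231.7)])
def f(v):
    m=np.array([(-.15,-.07,.012),(-.15,.07,.012),(v[3],-.014,.026),(v[3],.014,.026),(v[4],-.014,.026),(v[4],.014,.026),(v[5],-.07,.012),(v[6],.07,.012)])
    return (proj(T(m,v),c)-I).ravel()
s=least_squares(f,[.54,0,.11,0,.05,.05,.05]);v=s.x;print("dock",v[:2].round(4),np.degrees(v[2]).round(2),v[3:].round(4),s.fun.round(1))
d=v[:3]
tip=atz((398.2,155.1),.02,c);print("tip in dock",((tip[:2]-d[:2])@np.array([np.cos(d[2]),np.sin(d[2])])).round(4))
z0=.2524-.0723
M=np.array([(-.092,-.023,.035),(-.092,.023,.035),(-.058,-.01,.098),(-.058,.01,.098)])+[0,0,z0]
J=np.array([(240,91.7),(314.5,92.2),(256.4,157),(300.5,157)])
s=least_squares(lambda v:(proj(T(M,v),c)-J).ravel(),[.58,-.14,.11]);print("rack",s.x[:2].round(4),np.degrees(s.x[2]).round(2),s.fun.round(1))
off=np.array([np.cos(d[2]),np.sin(d[2])])
for n,a in(("entry",-.085),("seat",.065)):print(n,(d[:2]+a*off).round(4))
```

```text
dock [0.5446 0.0045] 7.7 [0.0005 0.0899 0.0952 0.0875] [-1.   0.5  0.6 -0.4  3.2  0.3 -1.  -0.2  0.9  0.3 -0.1 -0.2  0.1  0.
 -2.9 -0.4]
tip in dock -0.0184
rack [ 0.5811 -0.1419] 6.64 [-0.7 -0.4  1.5 -1.4 -1.6  0.8  1.   0.6]
entry [ 0.4604 -0.0069]
seat [0.609  0.0132]
```

The dock fit is slightly inconsistent: side faces were included in some of my picks. I'll set the rack down on the bare deck at the entry, which is tolerant, then look again from straight above the rail.

>>> servo_tool(
  targets=[
    {"dx":-2,"dy":2,"dz":0,"spin":0.005,"grip":0},
    {"dx":-4.5,"dy":5,"dz":0,"spin":0.01,"grip":0},
    {"dx":-7,"dy":8,"dz":0,"spin":0.01,"grip":0},
    {"dx":-9.5,"dy":10.7,"dz":-1,"spin":0.01,"grip":0},
    {"dx":-11.5,"dy":12.7,"dz":-3,"spin":0.01,"grip":0},
    {"dx":-12.3,"dy":13.5,"dz":-6,"spin":0.01,"grip":0},
    {"dx":-12.3,"dy":13.5,"dz":-9,"spin":0.01,"grip":0},
    {"dx":-12.3,"dy":13.5,"dz":-11.5,"spin":0.01,"grip":0},
    {"dx":-12.3,"dy":13.5,"dz":-13.5,"spin":0.01,"grip":0},
    {"dx":-12.3,"dy":13.5,"dz":-14.5,"spin":0.01,"grip":0},
  ],
)

```text
time_s: 6.68
tcp_pos: [0.4569, -0.007, 0.1052]
eef_rot: [-180.0, -0.1, -173.1]
contact_force: [-0.4, -0.4, -2.3]
gripper_width: 0.0195
```

>>> servo_tool(
  targets=[
    {"dx":0,"dy":0,"dz":-0.6,"spin":0,"grip":0},
    {"dx":0,"dy":0,"dz":-1.1,"spin":0,"grip":0},
    {"dx":0,"dy":0,"dz":-1.5,"spin":0,"grip":0},
    {"dx":0,"dy":0,"dz":-1.8,"spin":0,"grip":0},
    {"dx":0,"dy":0,"dz":-2.0,"spin":0,"grip":0},
    {"dx":0,"dy":0,"dz":-2.15,"spin":0,"grip":0},
    {"dx":0,"dy":0,"dz":-2.25,"spin":0,"grip":0},
    {"dx":0,"dy":0,"dz":-2.25,"spin":0,"grip":0},
    {"dx":0,"dy":0,"dz":-2.25,"spin":0,"grip":0},
    {"dx":0,"dy":0,"dz":-2.25,"spin":0,"grip":0},
  ],
)

```text
time_s: 7.52
tcp_pos: [0.4584, -0.0068, 0.0851]
eef_rot: [180.0, 0.0, -173.1]
contact_force: [-0.7, -0.0, -3.0]
gripper_width: 0.0198
```

>>> servo_tool(
  targets=[
    {"dx":0,"dy":0,"dz":0,"spin":0,"grip":40},
    {"dx":0,"dy":0,"dz":0,"spin":0,"grip":70},
    {"dx":0,"dy":0,"dz":0,"spin":0,"grip":70},
    {"dx":0,"dy":0,"dz":0,"spin":0,"grip":70},
    {"dx":0,"dy":0,"dz":3,"spin":0,"grip":70},
    {"dx":0,"dy":0,"dz":6,"spin":0,"grip":70},
    {"dx":2,"dy":0.3,"dz":9,"spin":0,"grip":70},
    {"dx":5,"dy":0.6,"dz":12,"spin":0,"grip":70},
    {"dx":8,"dy":1,"dz":14.5,"spin":0,"grip":70},
    {"dx":11,"dy":1.4,"dz":16.5,"spin":0,"grip":70},
  ],
)

```text
time_s: 8.35
tcp_pos: [0.5701, 0.0072, 0.2532]
eef_rot: [180.0, 0.2, -173.1]
contact_force: [1.2, 1.4, 0.6]
gripper_width: 0.0614
```

>>> servo_tool(
  targets=[
    {"dx":1,"dy":0,"dz":0.5,"spin":0,"grip":70},
    {"dx":1,"dy":0,"dz":0.5,"spin":0,"grip":70},
    {"dx":1,"dy":0,"dz":0.5,"spin":0,"grip":70},
    {"dx":1,"dy":0,"dz":0.5,"spin":0,"grip":70},
    {"dx":1,"dy":0,"dz":0.5,"spin":0,"grip":70},
    {"dx":1,"dy":0,"dz":0.5,"spin":0,"grip":70},
    {"dx":1,"dy":0,"dz":0.5,"spin":0,"grip":70},
    {"dx":1,"dy":0,"dz":0.5,"spin":0,"grip":70},
    {"dx":1,"dy":0,"dz":0.5,"spin":0,"grip":70},
    {"dx":1,"dy":0,"dz":0.5,"spin":0,"grip":70},
  ],
)

```text
time_s: 9.18
tcp_pos: [0.5781, 0.0071, 0.2549]
eef_rot: [180.0, 0.0, -173.1]
contact_force: [0.3, -0.1, 0.1]
gripper_width: 0.0614
```

Run:
```python
from h import *
s=r.get_state();c=cal("wrist");im=r.capture("wrist");print(s["time_s"],s["tcp_pos"],s["eef_rot"],s["contact_force"],s["gripper_width"])
np.savez("w3.npz",K=c[0],k=c[1],E=c[2]);cv2.imwrite("pics/w3.png",im)
x0=190;f=4.0;g=2.4
o=cv2.resize(im[0:245,x0:x0+190],None,fx=f,fy=g,interpolation=cv2.INTER_CUBIC)
o=cv2.convertScaleAbs(o,alpha=1.2)
for i in range(0,190,10): cv2.line(o,(int(i*f),0),(int(i*f),6),(0,0,255),1);cv2.putText(o,str(x0+i),(int(i*f),16),0,.35,(0,0,255))
for j in range(0,245,20): cv2.line(o,(0,int(j*g)),(6,int(j*g)),(0,0,255),1);cv2.putText(o,str(j),(8,int(j*g)+4),0,.35,(0,0,255))
cv2.imwrite("pics/w3c.png",o)
```

```text
9.1833 [0.57813647 0.00711283 0.25493939] [ 1.79997233e+02  7.89374900e-03 -1.73074818e+02] [ 0.31403231 -0.05963286  0.12611684] 0.06138374408231344
```

View pics/w3c.png

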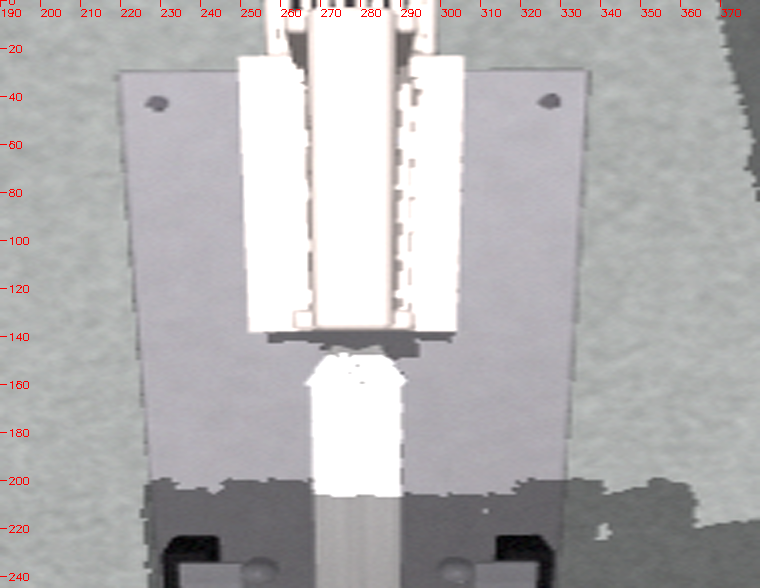

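Run:
```python
from h import *
from scipy.optimize import least_squares
w=np.load("w3.npz");c=(w["K"],float(w["k"]),w["E"])
def T(m,v):
    ct,st=np.cos(v[2]),np.sin(v[2]);return np.c_[m[:,:2]@np.array([[ct,st],[-st,ct]])+v[:2],m[:,2]]
I=np.array([(220,30),(337.2,29.6),(268.,158),(291.2,158),(268.7,241.7),(290.2,241.7),(227.5,200),(331.7,200)])
def f(v):
    m=np.array([(-.15,-.07,.012),(-.15,.07,.012),(v[3],-.014,.026),(v[3],.014,.026),(v[4],-.014,.026),(v[4],.014,.026),(v[5],-.07,.012),(v[5],.07,.012)])
    return (proj(T(m,v),c)-I).ravel()
s=least_squares(f,[.54,0,.11,0,.05,.05]);d=s.x[:3];print("dock",d[:2].round(4),np.degrees(d[2]).round(2),s.x[3:].round(4),s.fun.round(1))
J=np.array([(252,138.3),(304.2,138.3),(249.5,23.75),(306.2,23.75),(268.5,136.7),(287.7,136.7)])
def g(v):
    M=np.array([(.06,-.03,v[3]),(.06,.03,v[3]),(-.06,-.03,v[3]),(-.06,.03,v[3]),(.058,-.01,.11),(.058,.01,.11)])
    return (proj(T(M,v),c)-J).ravel()
s=least_squares(g,[.46,0,.11,.045]);q=s.x;print("rack",q[:2].round(4),np.degrees(q[2]).round(2),q[3].round(4),s.fun.round(1))
R=np.array([[np.cos(d[2]),-np.sin(d[2])],[np.sin(d[2]),np.cos(d[2])]])
print("rack in dock",(R.T@(q[:2]-d[:2])).round(4),"seat",(d[:2]+R@[.065,0]).round(4))
```

```text
dock [0.5445 0.005 ] 7.2 [-0.0014  0.1099  0.0556] [-0.6  0.2  1.1 -0.1  0.1  0.1 -0.6 -0.1  0.5  0.  -0.2 -0.1 -0.2  0.3
 -0.1 -0.3]
rack [ 0.4587 -0.0073] 7.01 0.0454 [ 0.3 -0.5 -0.5 -0.6  0.5 -0.2 -0.4 -0.3 -0.7  0.7  0.8  0.7]
rack in dock [-0.0866 -0.0014] seat [0.6089 0.0131]
```

The rack stands 1.4 mm off the rail line and 0.2° off in yaw, within the fit. I regrip it, correct that and slide.

>>> servo_tool(
  targets=[
    {"dx":-4,"dy":-0.5,"dz":0,"spin":0,"grip":70},
    {"dx":-8,"dy":-1,"dz":-1,"spin":0,"grip":70},
    {"dx":-11,"dy":-1.4,"dz":-3,"spin":0,"grip":70},
    {"dx":-11.95,"dy":-1.43,"dz":-5,"spin":0,"grip":70},
    {"dx":-11.95,"dy":-1.43,"dz":-8,"spin":0,"grip":70},
    {"dx":-11.95,"dy":-1.43,"dz":-11,"spin":0,"grip":70},
    {"dx":-11.95,"dy":-1.43,"dz":-14,"spin":0,"grip":70},
    {"dx":-11.95,"dy":-1.43,"dz":-16,"spin":0,"grip":70},
    {"dx":-11.95,"dy":-1.43,"dz":-17,"spin":0,"grip":70},
    {"dx":-11.95,"dy":-1.43,"dz":-17,"spin":0,"grip":70},
  ],
)

```text
time_s: 10.07
tcp_pos: [0.4572, -0.0077, 0.0827]
eef_rot: [-179.9, -0.2, -173.1]
contact_force: [-0.7, 0.6, 1.2]
gripper_width: 0.0615
```

>>> servo_tool(
  targets=[
    {"dx":0,"dy":0,"dz":0,"spin":0,"grip":70},
    {"dx":0,"dy":0,"dz":0,"spin":0,"grip":30},
    {"dx":0,"dy":0,"dz":0,"spin":0,"grip":0},
    {"dx":0,"dy":0,"dz":0,"spin":0,"grip":0},
    {"dx":0,"dy":0,"dz":0,"spin":0,"grip":0},
    {"dx":0,"dy":0,"dz":0,"spin":0,"grip":0},
    {"dx":0,"dy":0,"dz":0,"spin":0,"grip":0},
    {"dx":0,"dy":0,"dz":0,"spin":0,"grip":0},
    {"dx":0,"dy":0,"dz":0,"spin":0,"grip":0},
    {"dx":0,"dy":0,"dz":0,"spin":0,"grip":0},
  ],
)

```text
time_s: 10.9
tcp_pos: [0.4588, -0.0072, 0.085]
eef_rot: [-180.0, 0.0, -173.1]
contact_force: [-1.3, -0.5, 2.9]
gripper_width: 0.0197
```

>>> servo_tool(
  targets=[
    {"dx":0,"dy":0.14,"dz":0,"spin":0.003,"grip":0},
    {"dx":0,"dy":0.14,"dz":0,"spin":0.003,"grip":0},
    {"dx":0.5,"dy":0.2,"dz":0,"spin":0.003,"grip":0},
    {"dx":1.0,"dy":0.27,"dz":0,"spin":0.003,"grip":0},
    {"dx":1.5,"dy":0.33,"dz":0,"spin":0.003,"grip":0},
    {"dx":2.0,"dy":0.39,"dz":0,"spin":0.003,"grip":0},
    {"dx":2.5,"dy":0.46,"dz":0,"spin":0.003,"grip":0},
    {"dx":3.0,"dy":0.52,"dz":0,"spin":0.003,"grip":0},
    {"dx":3.5,"dy":0.58,"dz":0,"spin":0.003,"grip":0},
    {"dx":4.0,"dy":0.65,"dz":0,"spin":0.003,"grip":0},
  ],
)

```text
time_s: 11.73
tcp_pos: [0.4991, -0.0007, 0.085]
eef_rot: [-180.0, -0.0, -172.9]
contact_force: [-3.2, -0.4, 7.5]
gripper_width: 0.0196
```

>>> servo_tool(
  targets=[
    {"dx":0.85,"dy":0.11,"dz":0,"spin":0,"grip":0},
    {"dx":1.7,"dy":0.21,"dz":0,"spin":0,"grip":0},
    {"dx":2.55,"dy":0.32,"dz":0,"spin":0,"grip":0},
    {"dx":3.4,"dy":0.43,"dz":0,"spin":0,"grip":0},
    {"dx":4.25,"dy":0.54,"dz":0,"spin":0,"grip":0},
    {"dx":5.1,"dy":0.64,"dz":0,"spin":0,"grip":0},
    {"dx":5.95,"dy":0.75,"dz":0,"spin":0,"grip":0},
    {"dx":6.8,"dy":0.86,"dz":0,"spin":0,"grip":0},
    {"dx":7.65,"dy":0.97,"dz":0,"spin":0,"grip":0},
    {"dx":8.5,"dy":1.07,"dz":0,"spin":0,"grip":0},
  ],
)

```text
time_s: 12.57
tcp_pos: [0.5843, 0.0099, 0.085]
eef_rot: [-180.0, -0.0, -172.9]
contact_force: [-7.8, -1.0, 15.4]
gripper_width: 0.02
```

>>> servo_tool(
  targets=[
    {"dx":0.3,"dy":0.04,"dz":0.03,"spin":0,"grip":0},
    {"dx":0.6,"dy":0.08,"dz":0.05,"spin":0,"grip":0},
    {"dx":0.9,"dy":0.11,"dz":0.05,"spin":0,"grip":0},
    {"dx":1.2,"dy":0.15,"dz":0.05,"spin":0,"grip":0},
    {"dx":1.5,"dy":0.19,"dz":0.05,"spin":0,"grip":0},
    {"dx":1.8,"dy":0.23,"dz":0.05,"spin":0,"grip":0},
    {"dx":2.1,"dy":0.26,"dz":0.05,"spin":0,"grip":0},
    {"dx":2.4,"dy":0.3,"dz":0.05,"spin":0,"grip":0},
    {"dx":2.5,"dy":0.31,"dz":0.05,"spin":0,"grip":0},
    {"dx":2.5,"dy":0.31,"dz":0.05,"spin":0,"grip":0},
  ],
)

```text
time_s: 13.4
tcp_pos: [0.6087, 0.0131, 0.0851]
eef_rot: [-180.0, -0.0, -172.9]
contact_force: [-0.5, 0.1, -1.2]
gripper_width: 0.0196
```

Run:
```python
from h import *
s=r.get_state();print(s["time_s"],s["tcp_pos"],s["contact_force"],s["moment"])
```

```text
13.4 [0.60871988 0.01306783 0.08508058] [-0.47364786  0.09057623 -1.19680414] [-0.13223446  0.11048669 -0.00086631]
```

The force dropped to about 0 at the computed seat, so it has probably snapped in. I release and look.

>>> servo_tool(
  targets=[
    {"dx":0,"dy":0,"dz":0,"spin":0,"grip":40},
    {"dx":0,"dy":0,"dz":0,"spin":0,"grip":70},
    {"dx":0,"dy":0,"dz":0,"spin":0,"grip":70},
    {"dx":0,"dy":0,"dz":0,"spin":0,"grip":70},
    {"dx":0,"dy":0,"dz":3,"spin":0,"grip":70},
    {"dx":0,"dy":0,"dz":6,"spin":0,"grip":70},
    {"dx":0,"dy":0,"dz":9,"spin":0,"grip":70},
    {"dx":2,"dy":0,"dz":12,"spin":0,"grip":70},
    {"dx":4,"dy":0,"dz":14.5,"spin":0,"grip":70},
    {"dx":6,"dy":0,"dz":16.5,"spin":0,"grip":70},
  ],
)

```text
time_s: 14.23
tcp_pos: [0.6699, 0.0131, 0.254]
eef_rot: [180.0, 0.2, -172.9]
contact_force: [1.0, 0.4, 0.2]
gripper_width: 0.0609
```

>>> servo_tool(
  targets=[
    {"dx":0,"dy":0,"dz":0,"spin":0,"grip":70},
    {"dx":0,"dy":0,"dz":0,"spin":0,"grip":70},
    {"dx":0,"dy":0,"dz":0,"spin":0,"grip":70},
    {"dx":0,"dy":0,"dz":0,"spin":0,"grip":70},
    {"dx":0,"dy":0,"dz":0,"spin":0,"grip":70},
    {"dx":0,"dy":0,"dz":0,"spin":0,"grip":70},
    {"dx":0,"dy":0,"dz":0,"spin":0,"grip":70},
    {"dx":0,"dy":0,"dz":0,"spin":0,"grip":70},
    {"dx":0,"dy":0,"dz":0,"spin":0,"grip":70},
    {"dx":0,"dy":0,"dz":0,"spin":0,"grip":70},
  ],
)

```text
time_s: 15.07
tcp_pos: [0.6687, 0.0131, 0.2503]
eef_rot: [-180.0, -0.0, -172.9]
contact_force: [-0.5, 0.3, 1.0]
gripper_width: 0.0611
```

Run:
```python
from h import *
s=r.get_state();c=cal("wrist");im=r.capture("wrist");print(s["time_s"],s["tcp_pos"],s["eef_rot"],s["contact_force"],s["gripper_width"])
np.savez("w4.npz",K=c[0],k=c[1],E=c[2]);cv2.imwrite("pics/w4.png",im)
x0=190;f=4.0;g=2.4
o=cv2.resize(im[30:275,x0:x0+190],None,fx=f,fy=g,interpolation=cv2.INTER_CUBIC)
o=cv2.convertScaleAbs(o,alpha=1.1)
for i in range(0,190,10): cv2.line(o,(int(i*f),0),(int(i*f),6),(0,0,255),1);cv2.putText(o,str(x0+i),(int(i*f),16),0,.35,(0,0,255))
for j in range(0,245,20): cv2.line(o,(0,int(j*g)),(6,int(j*g)),(0,0,255),1);cv2.putText(o,str(j+30),(8,int(j*g)+4),0,.35,(0,0,255))
cv2.imwrite("pics/w4c.png",o)
```

```text
15.0667 [0.66868767 0.01312564 0.25034561] [-1.79999249e+02 -1.77719413e-03 -1.72904459e+02] [-0.52421402  0.28521072  0.95813945] 0.06113294545998201
```

View pics/w4c.png

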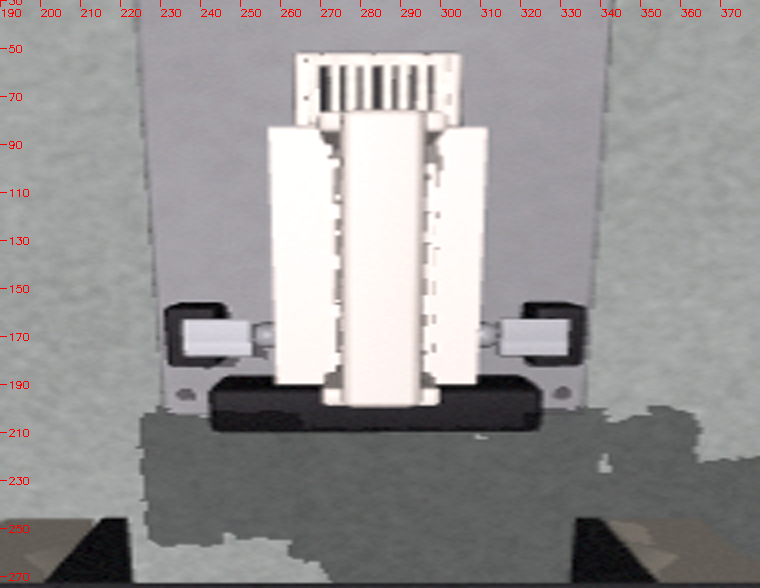

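Run:
```python
from h import *
from scipy.optimize import least_squares
d=np.array([.5445,.005,np.radians(7.2)])
R=np.array([[np.cos(d[2]),-np.sin(d[2])],[np.sin(d[2]),np.cos(d[2])]])
def ld(n): w=np.load(n);return (w["K"],float(w["k"]),w["E"])
c3,c=ld("w3.npz"),ld("w4.npz")
def T(m,v):
    ct,st=np.cos(v[2]),np.sin(v[2]);return np.c_[m[:,:2]@np.array([[ct,st],[-st,ct]])+v[:2],m[:,2]]
px=lambda u,v:(190+u/4,30+v/2.4)
M=np.array([(-.092,-.023,.047),(-.092,.023,.047),(.06,-.03,.0454),(.06,.03,.0454),(-.06,-.03,.0454),(-.06,.03,.0454),(-.058,-.01,.11),(-.058,.01,.11),(.058,-.01,.11),(.058,.01,.11)])
J=np.array([px(*p) for p in((296,53),(461,53),(276,384),(478,384),(268,128),(488,128),(343,112),(423,112),(344,404),(420,404))])
s=least_squares(lambda v:(proj(T(M,v),c)-J).ravel(),[.61,.01,.12]);q=s.x
print("rack",q[:2].round(4),np.degrees(q[2]).round(2),"in dock",(R.T@(q[:2]-d[:2])).round(4),s.fun.round(1))
D=lambda p,cc,z:(R.T@(atz(p,z,cc)[:2]-d[:2])).round(4)
for z in(.025,.035):
  print("no rack  L,R ball outer", D((250,238),c3,z),D((309.2,238),c3,z)," centres",D((254.75,238),c3,z),D((304.25,238),c3,z))
  print("with rack L,R ball outer",D(px(252,336),c,z),D(px(500,336),c,z))
print("stop front/deck corners chk",D(px(210,395),c,.052),D(px(148,60),c,.012))
# label target
P=T(np.array([[-.076,0,.047]]),q);print("label",P.round(4), "seat-based",(d[:2]+R@[.065-.076,0]).round(4))
st=np.array([[0.461,0.389],[0.504,0.291],[0.405,0.249],[0.363,0.347]]);print("stand est",st.mean(0))
```

```text
rack [0.6091 0.0132] 7.25 in dock [ 0.0651 -0.    ] [-0.9 -0.5  0.6 -0.6  0.2  0.1 -0.5 -0.1  0.3  0.1 -0.5 -0.  -0.8 -1.2
  1.3 -1.3 -0.5  2.1  0.5  2.1]
no rack  L,R ball outer [ 0.1048 -0.0398] [0.1052 0.0398]  centres [ 0.1048 -0.0334] [0.1051 0.0331]
with rack L,R ball outer [ 0.1036 -0.0385] [0.1038 0.039 ]
no rack  L,R ball outer [ 0.1011 -0.0389] [0.1015 0.0387]  centres [ 0.1011 -0.0326] [0.1015 0.0322]
with rack L,R ball outer [ 0.1023 -0.0377] [0.1025 0.0378]
stop front/deck corners chk [ 0.1293 -0.0495] [-0.0312 -0.0674]
label [[0.5337 0.0036 0.047 ]] seat-based [0.5336 0.0036]
stand est [0.43325 0.319  ]
```

The rack is home: the fit puts it at dock x 65.1 mm, y 0.0, and both rollers are out, symmetric and at the same place as with no rack. Now the scanner.

>>> servo_tool(
  targets=[
    {"dx":-2,"dy":2.6,"dz":1,"spin":0,"grip":100},
    {"dx":-5,"dy":6.5,"dz":1,"spin":0,"grip":100},
    {"dx":-8,"dy":10.5,"dz":1,"spin":0,"grip":100},
    {"dx":-10.5,"dy":14,"dz":1,"spin":0,"grip":100},
    {"dx":-13,"dy":17.3,"dz":1,"spin":0,"grip":100},
    {"dx":-15.5,"dy":20.5,"dz":1,"spin":0,"grip":100},
    {"dx":-18,"dy":23.7,"dz":1,"spin":0,"grip":100},
    {"dx":-20.5,"dy":27,"dz":1,"spin":0,"grip":100},
    {"dx":-22.5,"dy":29.8,"dz":1,"spin":0,"grip":100},
    {"dx":-23.4,"dy":30.9,"dz":1,"spin":0,"grip":100},
  ],
)

```text
time_s: 15.95
tcp_pos: [0.4325, 0.3248, 0.2608]
eef_rot: [179.9, 0.0, -172.8]
contact_force: [0.3, -0.1, -0.1]
gripper_width: 0.0877
```

>>> servo_tool(
  targets=[
    {"dx":0,"dy":0,"dz":0,"spin":0,"grip":100},
    {"dx":0,"dy":0,"dz":0,"spin":0,"grip":100},
    {"dx":0,"dy":0,"dz":0,"spin":0,"grip":100},
    {"dx":0,"dy":0,"dz":0,"spin":0,"grip":100},
    {"dx":0,"dy":0,"dz":0,"spin":0,"grip":100},
    {"dx":0,"dy":0,"dz":0,"spin":0,"grip":100},
    {"dx":0,"dy":0,"dz":0,"spin":0,"grip":100},
    {"dx":0,"dy":0,"dz":0,"spin":0,"grip":100},
    {"dx":0,"dy":0,"dz":0,"spin":0,"grip":100},
    {"dx":0,"dy":0,"dz":0,"spin":0,"grip":100},
  ],
)

```text
time_s: 16.78
tcp_pos: [0.4348, 0.322, 0.2603]
eef_rot: [-180.0, -0.0, -172.9]
contact_force: [-0.3, -0.8, 1.1]
gripper_width: 0.0878
```

Run:
```python
from h import *
s=r.get_state();c=cal("wrist");im=r.capture("wrist");print(s["time_s"],s["tcp_pos"],s["eef_rot"],s["contact_force"],s["gripper_width"])
np.savez("w5.npz",K=c[0],k=c[1],E=c[2]);cv2.imwrite("pics/w5.png",im)
for d in r.cut_out("scanner","wrist")[:3]:print(round(d["p"],2),d["extent"])
print("expect: stand",proj([[.433,.319,.006]],c),"top",proj([[.433,.319,.171]],c))
x0=180;f=3.2;g=2.1
o=cv2.resize(im[20:300,x0:x0+250],None,fx=f,fy=g,interpolation=cv2.INTER_CUBIC)
o=cv2.convertScaleAbs(o,alpha=1.6)
for i in range(0,250,10): cv2.line(o,(int(i*f),0),(int(i*f),6),(0,0,255),1);cv2.putText(o,str(x0+i),(int(i*f),16),0,.35,(0,0,255))
for j in range(0,280,20): cv2.line(o,(0,int(j*g)),(6,int(j*g)),(0,0,255),1);cv2.putText(o,str(j+20),(8,int(j*g)+4),0,.35,(0,0,255))
cv2.imwrite("pics/w5c.png",o)
```

```text
16.7833 [0.43484804 0.32195706 0.26033137] [-1.79997960e+02 -1.80536562e-03 -1.72923807e+02] [-0.26570146 -0.84534333  1.13075485] 0.08778405665134142
0.88 [260.3, 173.2, 293.5, 229.5]
expect: stand [[275.79402437 180.7858765 ]] top [[274.84229702 212.85749088]]
```

View pics/w5c.png

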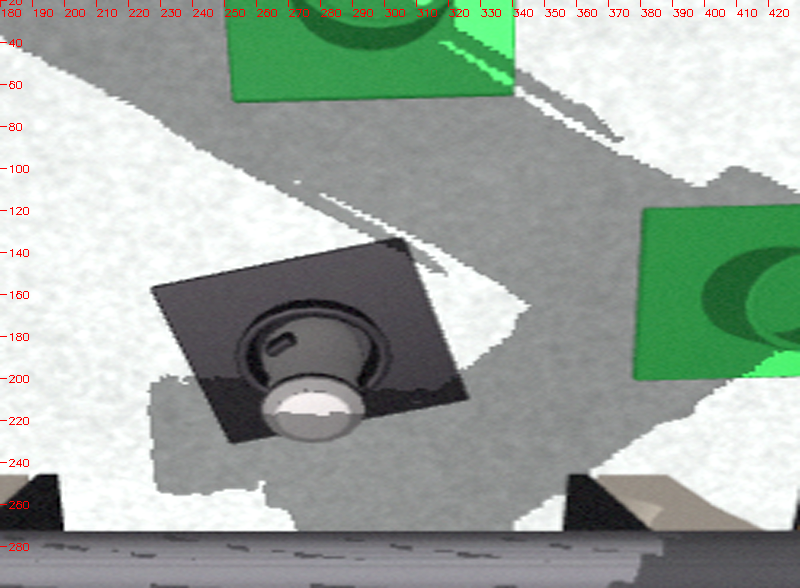

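Run:
```python
from h import *
w=np.load("w5.npz");c=(w["K"],float(w["k"]),w["E"])
px=lambda u,v:(180+u/3.2,20+v/2.1)
P=np.array([atz(px(*p),.006,c)[:2] for p in((152,288),(404,237),(468,398),(230,442))])
print("stand",P.mean(0).round(4),[np.linalg.norm(P[i]-P[i-1]).round(4) for i in range(4)])
print("scanner axis at .164",atz(px(313,408),.164,c).round(4), "bottom edge .160", atz(px(313,441),.16,c).round(4))
print("rim L/R .051",atz(px(237,350),.051,c).round(4),atz(px(390,350),.051,c).round(4),"rim near (top)",atz(px(313,299),.051,c).round(4))
# scanner mask-based fit: project model silhouette extents
for xy in [(.434,.320),(.436,.320)]:
    a=np.linspace(0,6.28,60);o=[]
    for z,rr in((.164,.014),(.171,.010),(.009,.019),(.059,.019)):
        o.append(np.c_[xy[0]+rr*np.cos(a),xy[1]+rr*np.sin(a),0*a+z])
    q=proj(np.vstack(o),c);print(xy,q.min(0).round(1),q.max(0).round(1))
```

```text
stand [0.4367 0.3224] [np.float64(0.1072), np.float64(0.1087), np.float64(0.1078), np.float64(0.1087)]
scanner axis at .164 [0.4359 0.3219 0.164 ] bottom edge .160 [0.4514 0.3238 0.16  ]
rim L/R .051 [0.436 0.293 0.051] [0.4289 0.3507 0.051 ] rim near (top) [0.4034 0.318  0.051 ]
(0.434, 0.32) [259.7 167.9] [292.3 227.4]
(0.436, 0.32) [259.4 169.3] [292.  229.6]
```

The wand is at about (0.436, 0.322), and the stand axis agrees within 1–2 mm. I descend and grip.

>>> servo_tool(
  targets=[
    {"dx":0.1,"dy":0,"dz":-1,"spin":0,"grip":100},
    {"dx":0.1,"dy":0,"dz":-3,"spin":0,"grip":100},
    {"dx":0.1,"dy":0,"dz":-5.5,"spin":0,"grip":100},
    {"dx":0.1,"dy":0,"dz":-8,"spin":0,"grip":100},
    {"dx":0.1,"dy":0,"dz":-10.5,"spin":0,"grip":100},
    {"dx":0.1,"dy":0,"dz":-12.5,"spin":0,"grip":100},
    {"dx":0.1,"dy":0,"dz":-13.7,"spin":0,"grip":100},
    {"dx":0.1,"dy":0,"dz":-14,"spin":0,"grip":100},
    {"dx":0.1,"dy":0,"dz":-14,"spin":0,"grip":100},
    {"dx":0.1,"dy":0,"dz":-14,"spin":0,"grip":60},
  ],
)

```text
time_s: 17.72
tcp_pos: [0.436, 0.3224, 0.1207]
eef_rot: [180.0, 0.0, -172.9]
contact_force: [-0.0, -0.4, 0.2]
gripper_width: 0.0846
```

>>> servo_tool(
  targets=[
    {"dx":0,"dy":0,"dz":0,"spin":0,"grip":40},
    {"dx":0,"dy":0,"dz":0,"spin":0,"grip":35},
    {"dx":0,"dy":0,"dz":0,"spin":0,"grip":30},
    {"dx":0,"dy":0,"dz":0,"spin":0,"grip":20},
    {"dx":0,"dy":0,"dz":0,"spin":0,"grip":10},
    {"dx":0,"dy":0,"dz":0,"spin":0,"grip":10},
    {"dx":0,"dy":0,"dz":0,"spin":0,"grip":10},
    {"dx":0,"dy":0,"dz":0,"spin":0,"grip":10},
    {"dx":0,"dy":0,"dz":0,"spin":0,"grip":10},
    {"dx":0,"dy":0,"dz":0,"spin":0,"grip":10},
  ],
  squeeze=25,
)

```text
time_s: 18.55
tcp_pos: [0.4357, 0.3222, 0.1204]
eef_rot: [180.0, -0.0, -172.9]
contact_force: [0.2, 1.0, 0.5]
gripper_width: 0.0273
```

>>> servo_tool(
  targets=[
    {"dx":0,"dy":0,"dz":1,"spin":0,"grip":10},
    {"dx":0,"dy":0,"dz":3,"spin":0,"grip":10},
    {"dx":0,"dy":0,"dz":5.5,"spin":0,"grip":10},
    {"dx":0,"dy":0,"dz":8,"spin":0,"grip":10},
    {"dx":0,"dy":0,"dz":10.5,"spin":0,"grip":10},
    {"dx":0.3,"dy":-1,"dz":12.5,"spin":0,"grip":10},
    {"dx":0.9,"dy":-3,"dz":13,"spin":0,"grip":10},
    {"dx":1.7,"dy":-5.5,"dz":13,"spin":0,"grip":10},
    {"dx":2.5,"dy":-8,"dz":13,"spin":0,"grip":10},
    {"dx":3.2,"dy":-10.5,"dz":13,"spin":0,"grip":10},
  ],
)

```text
time_s: 19.38
tcp_pos: [0.4677, 0.216, 0.2511]
eef_rot: [180.0, 0.0, -172.9]
contact_force: [0.3, 0.6, -1.8]
gripper_width: 0.0278
```

>>> servo_tool(
  targets=[
    {"dx":0.8,"dy":-2.5,"dz":0,"spin":0,"grip":10},
    {"dx":1.6,"dy":-5,"dz":0,"spin":0,"grip":10},
    {"dx":2.4,"dy":-7.5,"dz":0,"spin":0,"grip":10},
    {"dx":3.1,"dy":-10,"dz":0,"spin":0,"grip":10},
    {"dx":3.9,"dy":-12.5,"dz":0,"spin":0,"grip":10},
    {"dx":4.7,"dy":-15,"dz":0,"spin":0,"grip":10},
    {"dx":5.4,"dy":-17.5,"dz":-0.3,"spin":0,"grip":10},
    {"dx":6.1,"dy":-19.7,"dz":-0.6,"spin":0,"grip":10},
    {"dx":6.5,"dy":-21,"dz":-0.9,"spin":0,"grip":10},
    {"dx":6.6,"dy":-21.4,"dz":-1.2,"spin":0,"grip":10},
  ],
)

```text
time_s: 20.22
tcp_pos: [0.5339, 0.0012, 0.2386]
eef_rot: [-180.0, -0.0, -173.0]
contact_force: [-0.4, -0.5, -1.8]
gripper_width: 0.0274
```

>>> servo_tool(
  targets=[
    {"dx":0,"dy":0,"dz":0,"spin":0,"grip":10},
    {"dx":0,"dy":0,"dz":0,"spin":0,"grip":10},
    {"dx":0,"dy":0,"dz":0,"spin":0,"grip":10},
    {"dx":0,"dy":0,"dz":0,"spin":0,"grip":10},
    {"dx":0,"dy":0,"dz":0,"spin":0,"grip":10},
    {"dx":0,"dy":0,"dz":0,"spin":0,"grip":10},
    {"dx":0,"dy":0,"dz":0,"spin":0,"grip":10},
    {"dx":0,"dy":0,"dz":0,"spin":0,"grip":10},
    {"dx":0,"dy":0,"dz":0,"spin":0,"grip":10},
    {"dx":0,"dy":0,"dz":0,"spin":0,"grip":10},
  ],
)

```text
time_s: 21.05
tcp_pos: [0.5337, 0.0031, 0.2384]
eef_rot: [180.0, 0.0, -172.9]
contact_force: [0.4, 0.5, -1.5]
gripper_width: 0.0274
```

Run:
```python
from h import *
s=r.get_state();c=cal("wrist");im=r.capture("wrist");t=r.capture("scene");print(s["time_s"],s["tcp_pos"],s["eef_rot"],s["contact_force"],s["gripper_width"])
np.savez("w6.npz",K=c[0],k=c[1],E=c[2])
print("label px",proj([[.5336,.0036,.047]],c),"window px",proj([[s["tcp_pos"][0],s["tcp_pos"][1],s["tcp_pos"][2]-.111]],c))
o=np.hstack([cv2.resize(im[60:330,160:420],(400,415)),cv2.resize(t[120:320,170:363],(400,415))])
cv2.imwrite("pics/w6c.png",o)
```

```text
21.05 [0.53372732 0.00313702 0.23839351] [ 1.79998957e+02  7.99617311e-04 -1.72901599e+02] [ 0.42505911  0.45289147 -1.46999951] 0.02736188802233804
label px [[278.27384234 191.441816  ]] window px [[278.01470429 208.91035996]]
```

View pics/w6c.png

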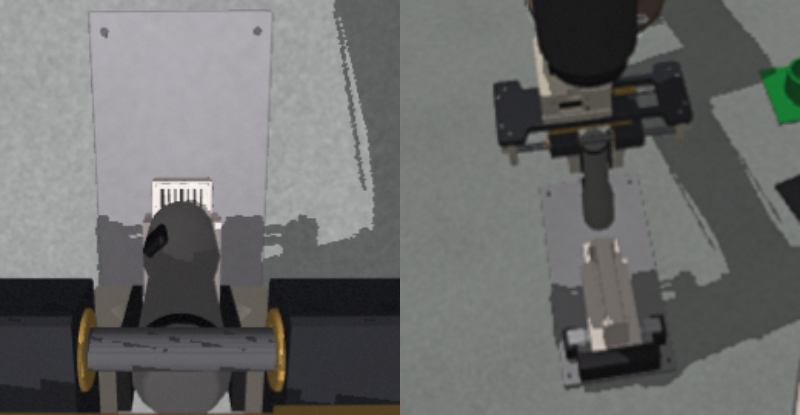

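The left picture shows the wand hanging straight, with its head at (181,230) just in front of the label at (182,195), as projected. The right one shows the rack in the dock against the stop. I hold for over 2 s.

>>> servo_tool(
  targets=[
    {"dx":0,"dy":0,"dz":0,"spin":0,"grip":10},
    {"dx":0,"dy":0,"dz":0,"spin":0,"grip":10},
    {"dx":0,"dy":0,"dz":0,"spin":0,"grip":10},
    {"dx":0,"dy":0,"dz":0,"spin":0,"grip":10},
    {"dx":0,"dy":0,"dz":0,"spin":0,"grip":10},
    {"dx":0,"dy":0,"dz":0,"spin":0,"grip":10},
    {"dx":0,"dy":0,"dz":0,"spin":0,"grip":10},
    {"dx":0,"dy":0,"dz":0,"spin":0,"grip":10},
    {"dx":0,"dy":0,"dz":0,"spin":0,"grip":10},
    {"dx":0,"dy":0,"dz":0,"spin":0,"grip":10},
  ],
)

```text
time_s: 21.98
tcp_pos: [0.5337, 0.0031, 0.2384]
eef_rot: [180.0, -0.0, -172.9]
contact_force: [-0.4, -0.2, -1.7]
gripper_width: 0.0277
```

>>> servo_tool(
  targets=[
    {"dx":0,"dy":0,"dz":0,"spin":0,"grip":10},
    {"dx":0,"dy":0,"dz":0,"spin":0,"grip":10},
    {"dx":0,"dy":0,"dz":0,"spin":0,"grip":10},
    {"dx":0,"dy":0,"dz":0,"spin":0,"grip":10},
    {"dx":0,"dy":0,"dz":0,"spin":0,"grip":10},
    {"dx":0,"dy":0,"dz":0,"spin":0,"grip":10},
    {"dx":0,"dy":0,"dz":0,"spin":0,"grip":10},
    {"dx":0,"dy":0,"dz":0,"spin":0,"grip":10},
    {"dx":0,"dy":0,"dz":0,"spin":0,"grip":10},
    {"dx":0,"dy":0,"dz":0,"spin":0,"grip":10},
  ],
)

```text
time_s: 22.82
tcp_pos: [0.5337, 0.0031, 0.2384]
eef_rot: [-180.0, 0.0, -172.9]
contact_force: [0.1, -0.5, -1.9]
gripper_width: 0.0276
```

>>> servo_tool(
  targets=[
    {"dx":0,"dy":0,"dz":0,"spin":0,"grip":10},
    {"dx":0,"dy":0,"dz":0,"spin":0,"grip":10},
    {"dx":0,"dy":0,"dz":0,"spin":0,"grip":10},
    {"dx":0,"dy":0,"dz":0,"spin":0,"grip":10},
    {"dx":0,"dy":0,"dz":0,"spin":0,"grip":10},
    {"dx":0,"dy":0,"dz":0,"spin":0,"grip":10},
    {"dx":0,"dy":0,"dz":0,"spin":0,"grip":10},
    {"dx":0,"dy":0,"dz":0,"spin":0,"grip":10},
    {"dx":0,"dy":0,"dz":0,"spin":0,"grip":10},
    {"dx":0,"dy":0,"dz":0,"spin":0,"grip":10},
  ],
)

```text
time_s: 23.65
tcp_pos: [0.5337, 0.0031, 0.2384]
eef_rot: [-180.0, -0.0, -172.9]
contact_force: [-0.3, -1.8, -1.6]
gripper_width: 0.0278
```

>>> servo_tool(
  targets=[
    {"dx":-0.4,"dy":1.2,"dz":0.6,"spin":0,"grip":10},
    {"dx":-1.0,"dy":3.5,"dz":1.2,"spin":0,"grip":10},
    {"dx":-1.8,"dy":6,"dz":1.2,"spin":0,"grip":10},
    {"dx":-2.6,"dy":8.5,"dz":1.2,"spin":0,"grip":10},
    {"dx":-3.4,"dy":11,"dz":1.2,"spin":0,"grip":10},
    {"dx":-4.1,"dy":13.5,"dz":1.2,"spin":0,"grip":10},
    {"dx":-4.9,"dy":16,"dz":1.2,"spin":0,"grip":10},
    {"dx":-5.7,"dy":18.5,"dz":1.2,"spin":0,"grip":10},
    {"dx":-6.5,"dy":21,"dz":1.2,"spin":0,"grip":10},
    {"dx":-7.2,"dy":23.5,"dz":1.2,"spin":0,"grip":10},
  ],
)

```text
time_s: 24.48
tcp_pos: [0.4611, 0.2393, 0.2506]
eef_rot: [180.0, 0.0, -172.9]
contact_force: [0.3, -0.0, -1.2]
gripper_width: 0.0277
```

>>> servo_tool(
  targets=[
    {"dx":-0.8,"dy":2.5,"dz":0,"spin":0,"grip":10},
    {"dx":-1.5,"dy":4.8,"dz":0,"spin":0,"grip":10},
    {"dx":-2.1,"dy":6.7,"dz":0,"spin":0,"grip":10},
    {"dx":-2.5,"dy":7.9,"dz":0,"spin":0,"grip":10},
    {"dx":-2.6,"dy":8.4,"dz":0,"spin":0,"grip":10},
    {"dx":-2.6,"dy":8.4,"dz":0,"spin":0,"grip":10},
    {"dx":-2.6,"dy":8.4,"dz":0,"spin":0,"grip":10},
    {"dx":-2.6,"dy":8.4,"dz":0,"spin":0,"grip":10},
    {"dx":-2.6,"dy":8.4,"dz":0,"spin":0,"grip":10},
    {"dx":-2.6,"dy":8.4,"dz":0,"spin":0,"grip":10},
  ],
)

```text
time_s: 25.32
tcp_pos: [0.436, 0.3214, 0.2505]
eef_rot: [180.0, 0.0, -173.0]
contact_force: [0.1, 0.2, -2.6]
gripper_width: 0.0276
```

>>> servo_tool(
  targets=[
    {"dx":0,"dy":0.08,"dz":-1.5,"spin":0,"grip":10},
    {"dx":0,"dy":0.08,"dz":-3.5,"spin":0,"grip":10},
    {"dx":0,"dy":0.08,"dz":-5.5,"spin":0,"grip":10},
    {"dx":0,"dy":0.08,"dz":-7.5,"spin":0,"grip":10},
    {"dx":0,"dy":0.08,"dz":-9.2,"spin":0,"grip":10},
    {"dx":0,"dy":0.08,"dz":-10.5,"spin":0,"grip":10},
    {"dx":0,"dy":0.08,"dz":-11.5,"spin":0,"grip":10},
    {"dx":0,"dy":0.08,"dz":-12.2,"spin":0,"grip":10},
    {"dx":0,"dy":0.08,"dz":-12.7,"spin":0,"grip":10},
    {"dx":0,"dy":0.08,"dz":-12.95,"spin":0,"grip":10},
  ],
)

```text
time_s: 26.15
tcp_pos: [0.4359, 0.3228, 0.1206]
eef_rot: [-180.0, -0.0, -172.9]
contact_force: [-0.0, 0.2, -1.4]
gripper_width: 0.0275
```

>>> servo_tool(
  targets=[
    {"dx":0,"dy":0,"dz":0,"spin":0,"grip":10},
    {"dx":0,"dy":0,"dz":0,"spin":0,"grip":10},
    {"dx":0,"dy":0,"dz":0,"spin":0,"grip":10},
    {"dx":0,"dy":0,"dz":0,"spin":0,"grip":10},
    {"dx":0,"dy":0,"dz":0,"spin":0,"grip":38},
    {"dx":0,"dy":0,"dz":0,"spin":0,"grip":60},
    {"dx":0,"dy":0,"dz":0,"spin":0,"grip":100},
    {"dx":0,"dy":0,"dz":0,"spin":0,"grip":100},
    {"dx":0,"dy":0,"dz":0,"spin":0,"grip":100},
    {"dx":0,"dy":0,"dz":0,"spin":0,"grip":100},
  ],
)

```text
time_s: 26.98
tcp_pos: [0.4358, 0.3229, 0.1209]
eef_rot: [180.0, 0.0, -172.9]
contact_force: [0.7, -0.1, 0.8]
gripper_width: 0.0609
```

>>> servo_tool(
  targets=[
    {"dx":0,"dy":0,"dz":1,"spin":0,"grip":100},
    {"dx":0,"dy":0,"dz":3,"spin":0,"grip":100},
    {"dx":0,"dy":0,"dz":5.5,"spin":0,"grip":100},
    {"dx":0,"dy":0,"dz":8,"spin":0,"grip":100},
    {"dx":0,"dy":0,"dz":10.5,"spin":0,"grip":100},
    {"dx":0,"dy":0,"dz":13,"spin":0,"grip":100},
    {"dx":0,"dy":0,"dz":14,"spin":0,"grip":100},
    {"dx":0,"dy":0,"dz":14,"spin":0,"grip":100},
    {"dx":0,"dy":0,"dz":14,"spin":0,"grip":100},
    {"dx":0,"dy":0,"dz":14,"spin":0,"grip":100},
  ],
)

```text
time_s: 27.82
tcp_pos: [0.4352, 0.3225, 0.2601]
eef_rot: [-180.0, -0.1, -172.9]
contact_force: [-0.4, 0.2, 0.2]
gripper_width: 0.0875
```

Run:
```python
from h import *
s=r.get_state();c=cal("wrist");im=r.capture("wrist");t=r.capture("scene");p=r.capture("top");print(s["time_s"],s["tcp_pos"],s["contact_force"],s["gripper_width"])
for d in r.cut_out("scanner","wrist")[:2]:print(round(d["p"],2),d["extent"])
for d in r.cut_out("rack","scene")[:1]:print(round(d["p"],2),d["extent"])
o=np.hstack([cv2.resize(im[60:330,160:420],(400,415)),cv2.resize(t[120:320,190:383],(400,415))])
cv2.imwrite("pics/w7c.png",o)
```

```text
27.8167 [0.43524988 0.32248522 0.26007149] [-0.41212136  0.15352947  0.16321451] 0.08746848504083378
0.57 [264.5, 173.8, 294.4, 229.2]
0.71 [260.2, 235.8, 287.9, 286.8]
```

View pics/w7c.png

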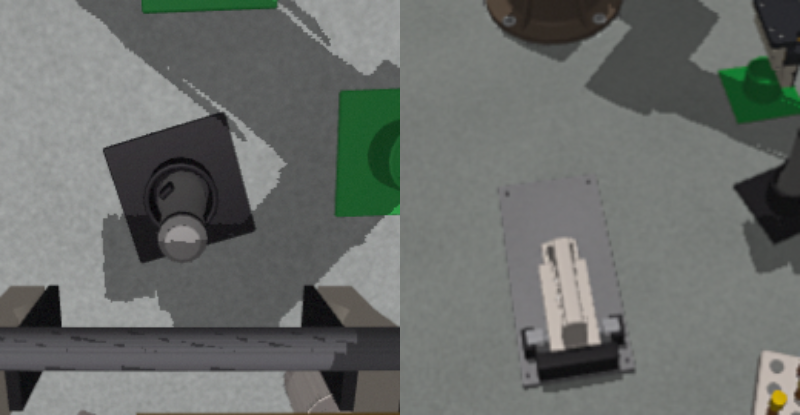

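The left picture shows the wand upright in the black stand's cup at (181,215), looking the same as before the pick. The right one shows the rack home against the stop, with the gripper clear. I hand the job in.

```bash
python3 -c "
from plant import r
print(r.get_state()['contact_force']);print(r.close_job())"
```

```text
[ 0.30586148 -0.75866378  0.0866261 ]
the job is handed in; nothing more can be done
None
```

The job is done and handed in at about 28 s of the 72 s allowed; the hand-in reported no verdict.

- **Rack:** I set it upright on the dock, label end last. It stood 1.4 mm off the rail line, so I regripped it, corrected that and slid it home. A fit to the wrist picture put it at dock x = 65.1 mm (target 65), y = 0.0 mm and 0.05° off in yaw. Both rollers looked fully out and symmetric. The pushing force fell from about 8 N to about 0 at the seat, which fits the rollers snapping in. I had no direct reading of the roller travel.
- **Scan:** I held the wand upright and still above the label for more than 2.5 s. By calculation it was about 8 cm above it and within 1 mm sideways.
- **Return:** I stood the wand back in the black stand. The last pictures show it upright in the cup, the rack still home and the gripper clear. The readings before hand-in were only sensor noise. I did not move near the bystanders or the green stands, but the final pictures did not show all of them.

**Disagreements:** my first readings from the top camera were up to about 8 mm off the wrist-camera fits. The first dock fit also had residuals of about 3 pixels, because I had included side faces in some picks. I used the later close wrist fits for the final rack and dock positions.

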